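# Free the left-hand lock and step the range selector on four clicks

## Robot

A 7-joint arm with a two-finger parallel gripper is mounted at the origin on a cart in front of the work surface, level with it; the furniture and walls round the work are solid. World frame = base frame: x ahead of the robot, y to its left, z up, the work surface at z = 0. Lengths are in m, angles in rad, forces in N, time in s.
With the tool pointing down it reaches from about 0.4 to 0.85 m from the base axis. Payload 10.4 kg.
Tool frame: the origin (TCP) lies at the very end of the fingers, on their centre line; the grasp point (between the pads) lies 19 mm behind it; z points along the fingers, y is the line along which they close (so a half turn about z gives the same grasp; the last joint's range is limited). The gripper opens to 87 mm and grips with 3 to 60 N. Pads are 19 mm wide; open, the fingers measure 117 mm over their backs; the gripper's body (75 mm by 190 mm) begins 51 mm behind the grasp point.
Start: joints at [-1.284, 0.332, -0.065, 1.46, 0.022, 1.35, -0.088], TCP at [0.191, 0.595, 0.223] pointing down, gripper open.
Joint ranges: [-2.6, 2.6], [-0.5, 2.12], [-1.47, 1.34], [0.16, 2.42], [-1.27, 4.41], [0.06, 2.06], [-2.6, 2.6]. Speed limits (rad/s): [2.22, 2.22, 2.79, 2.79, 3.14, 3.14, 3.14].

## Interface

Orientations are given as a unit quaternion [x, y, z, w].
In Python, from plant import robot gives the robot as it stands.
- The arm moves only by the tool steer_hand, called after "Emit:" by a JSON object that holds its "fn" and its "kwargs". Schema: {"type":"object","properties":{"deltas":{"type":"array","items":{"type":"number"},"minItems":6,"maxItems":120},"finger_gap":{"type":"number"},"squeeze":{"type":"number"},"only":{"type":"string"},"quiet":{"type":"boolean"},"lines":{"type":"string"}},"required":["deltas"],"additionalProperties":false}. deltas is one flat list of numbers that holds 1 to 20 rows one after another, with no inner brackets; each row has 6 numbers: dx, dy, dz in parts of the range, where 1.0 means 0.8 m, then a rotation vector rx, ry, rz in shares of pi rad (1.0 is pi rad); each row is the pose to reach, as a shift and turn from the pose commanded when the call began, along the tool's axes at that moment; what a row does not reach only later rows make up. A row lasts 1/10 s, in which the tool goes at most 0.05 m and 0.15 rad, less where a joint would pass 70% of its speed; a pose out of reach is approached as far as the arm can. finger_gap is the finger opening in m, set as the call begins (left out keeps the last). The fingers move at their own pace and stop on an object; squeeze is the grip in N (left out, the last holds). Time passes only in rows, so rows that do not move let the fingers close. The tool returns the time, the measured TCP pose, the force, the opening and the grip force at its end. only (a regular expression) keeps the lines of the reply that match it, lines (a string "A,B") keeps lines A to B, and quiet returns only ok. No shift or turn number may pass 1 either way. Input that does not fit is refused with a message, and nothing moves.
- robot.get_state(): the state, without advancing time (a new reading comes with each control period).
- robot.grab_frame(name): name is "scene" or "top"; returns the picture (384x512x3 uint8, blue, green, red); there is no depth.
- robot.camera_model(name): a dict with "fx", "fy", "cx", "cy" (pixels), "R" (3x3) and "t" (3): a world point X has camera coordinates R X + t. Camera axes: x right, y down, z forward; pixel columns grow to the right and rows downward; lengths in m; the calibration is good to about 2 mm. A picture is of the moment at which its call begins. camera_model takes no time and is no camera call.
- robot.hand_in(): hands the job in; it is judged then, once.
The state is a dict: "time": time; "qpos": joint angles; "joint_vel": joint speeds; "joint_efforts": joint torques, N m; "ee_pos": TCP position; "orientation": TCP orientation; "ft_force": force on the tool from outside, world axes, zero at the start; "wrist_torque": the same for the moment, N m; "grip_width": finger opening in m; "grasp_force": force on a finger pad.
Only numpy, scipy, OpenCV 4.12 (cv2) and the standard library are available. Lean on these libraries where they do the work, as an engineer would, in place of code of your own. Each camera call takes 0.05 s, during which the arm holds its last target. There are 200 camera calls.

## Task

The range selector on the test console is locked: free it by turning its lock lever, which sits on a left-hand thread, clockwise (seen from above) right up to its stop, and leave it there. Then turn the selector lever exactly four clicks clockwise from where it stands, without ever going past the fourth click, and leave it resting in that click. Push without forcing (never 40 N or more on the console or its levers) and do not disturb the loose things on the bench.

Things in the scene. Friction and masses are not known exactly. Their poses are not given: they have to be found in the camera images.
- console: Grey enclosure with a flat darker grey plastic top panel, 150 (x) x 270 (y) x 65 mm high, fixed to the bench, turned up to 15 degrees from the robot's axes. Origin: centre of its underside; x to its back, y to its left, z up. The panel is 65 mm above the bench. Selector on its left half, lock lever on its right half, axes 128 mm apart.
- selector_axis (a point): Fixed point on the panel surface, on the selector's vertical axis (console frame: x 0, y +50, z 65 mm). Eight engraved lines round it mark the clicks, 30 degrees apart. Leaving a click takes up to 0.4 N m (8 N at 50 mm); half way to the next the resistance drops and the selector springs ahead of the finger into that click and centres itself. While locked it gives only a few degrees.
- selector_tip (a point): Point in the selector's arm, 60 mm from its axis, 20 mm above the panel. The selector is a black one-armed handle with a white line on top: round hub 42 mm across, 33 mm high; arm 15 mm wide, reaching 67 mm from the axis (round end 19 mm across), underside 10 mm and top 30 mm above the panel. A closed fingertip can push it round at 40 to 60 mm from the axis.
- selector (a joint): Angle of the selector, rad, growing clockwise seen from above. The arm's direction in the console frame is 200 degrees (counterclockwise from console x) minus this angle: at 0 it points towards the robot and a little right. Clicks every 30 degrees: 0, 0.524, 1.047 .. 3.665, hard stops just beyond the first and last. It starts resting in one of the first four clicks.
- lock_axis (a point): Fixed point on the console's panel surface, on the vertical axis of the lock screw (console frame: x 0, y -78 mm, z 65 mm).
- lock_tip (a point): Point in the lock lever's arm, 60 mm from its axis, 18 mm above the panel when tight. Steel lever: hub 28 mm across, 31 mm high; arm 12 mm wide, 14 mm high, underside 11 mm above the panel when tight; at its end, 60 mm from the axis, an upright black grip 20 mm across, its top 40 mm above the panel. The whole lever rises 9.5 mm over its full turn.
- lock_lever (a joint): Angle of the lock lever, rad, growing clockwise seen from above. 0 = tight, arm along console +x (away from the robot); 1.9 = hard stop, fully loose, arm to the console's right and a little towards the robot. Clockwise loosens (left-hand thread). Starts at 0 to 0.12; friction 0.15 N m, about 3 N at 50 mm; stays where left. The selector is free from about 1.4 on; 1.6 or more counts as loosened.
- calculator: Bystander: dark pocket calculator 130 x 78 x 15 mm, loose on the bench. Origin: centre of underside.
- tape: Bystander: roll of amber tape lying flat, 80 mm across, 12 mm high, loose. Origin: centre of underside.
- spool: Bystander: solder spool 63 x 107 x 45 mm, loose. Origin: centre of underside.
- marker: Bystander: white marker pen with black cap, 130 mm long, lying loose to the right of the console. Origin: centre of underside.

How it is judged:
By the outcome, as a careful person would: the job done as asked, in the order asked, and still so for the second after the job is handed in, with the robot touching nothing.
It also fails if it takes over 64 s, if anything falls off the work surface, if the arm or the gripper's body presses on something with over 40 N, if the wrist force passes 120 N, or if a joint passes its speed limit or range.

## Working session

There is one attempt and no reset: what is moved stays moved. The work goes in short steps, Python scripts to look and compute and a tool call to move; the robot and the scene stay as the last step left them, time stands still between calls to the robot, and variables do not carry over. Pictures are saved under pics/ and viewed, at most 10 in all, crops included, and the job is handed in when it is done.

```bash
ls; mkdir -p pics; python3 - <<'E'
from plant import robot
import cv2
for n in("scene","top"):
    cv2.imwrite(f"pics/{n}0.png",robot.grab_frame(n)); print(n,robot.camera_model(n))
s=robot.get_state(); print(s)
E
```

```text
pics
plant.py
scene {'fx': 437.4815552767036, 'fy': 437.4815552767036, 'cx': 264.5058014396801, 'cy': 184.50049382269913, 'R': array([[ 0.59272692, -0.80540006, -0.00235584],
       [-0.54687245, -0.40031504, -0.73530837],
       [ 0.59127433,  0.43712541, -0.6777286 ]]), 't': array([-0.26012193,  0.36122164,  1.16645074])}
top {'fx': 408.2114073778429, 'fy': 408.2114073778429, 'cx': 258.73923806677715, 'cy': 187.89177208511245, 'R': array([[ 0.02580113, -0.99965096,  0.00567967],
       [-0.98379839, -0.02639946, -0.177324  ],
       [ 0.17741205, -0.0010125 , -0.98413614]]), 't': array([0.0664638 , 0.52116743, 1.15719846])}
{'time': 0.1, 'qpos': array([-1.28357727,  0.33279277, -0.06474909,  1.46083932,  0.02163589,
        1.34987854, -0.0884808 ]), 'joint_vel': array([ 0.00064142, -0.00232405,  0.00011866, -0.00299746,  0.00088259,
        0.00107074, -0.00076991]), 'joint_efforts': array([ 1.06512533e-03, -6.24540782e+01,  2.45893345e-02, -3.90720963e+01,
       -6.13460317e-02,  3.65445216e-02,  2.28131660e-05]), 'ee_pos': array([0.19043885, 0.59493209, 0.22185216]), 'orientation': array([ 1.54245074e-01,  9.88032431e-01, -6.07663939e-04, -5.79830669e-05]), 'ft_force': array([-0.27217237,  0.28067267, -0.03321306]), 'wrist_torque': array([-0.03023101,  0.01010503,  0.02829457]), 'grasp_force': 0.0, 'grip_width': 0.08709868748394764}
```

View pics/top0.png

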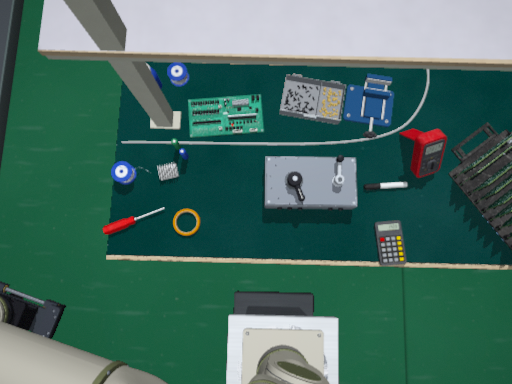

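View pics/scene0.png

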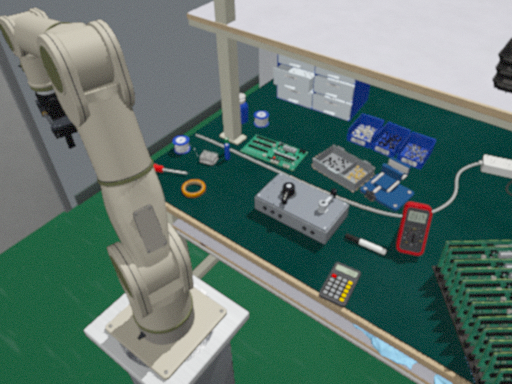

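The top view shows the console at about (265–357, 157–209), selector hub (294,180) with its arm to (302,199), lock hub (338,181) with its grip at (340,160). The marker is right at (386,186), the calculator at (390,243) and a shelf overhangs the top. I'll measure these now.

```bash
cat > h.py <<'E'
import numpy as np, cv2
from plant import robot
from scipy.spatial.transform import Rotation as Ro
def ray(n,u,v,z):
    c=robot.camera_model(n); R,t=c["R"],c["t"]
    o=-R.T@t; d=R.T@np.array([(u-c["cx"])/c["fx"],(v-c["cy"])/c["fy"],1]); return o+d*(z-o[2])/d[2]
def proj(n,X):
    c=robot.camera_model(n); p=c["R"]@np.asarray(X)+c["t"]; return np.array([c["fx"]*p[0]/p[2]+c["cx"],c["fy"]*p[1]/p[2]+c["cy"]])
E
python3 - <<'E'
from h import *
im=cv2.imread("pics/top0.png"); c=im[140:225,250:420]
print(im[195,330],im[207,330],im[180,315])
cv2.imwrite("pics/c0.png",cv2.resize(c,None,fx=4.5,fy=4.5,interpolation=cv2.INTER_CUBIC))
hsv=cv2.cvtColor(im,cv2.COLOR_BGR2HSV); m=((hsv[...,1]<60)&(hsv[...,2]>90)).astype(np.uint8)
w=np.zeros_like(m); w[145:220,255:362]=m[145:220,255:362]
w=cv2.morphologyEx(w,cv2.MORPH_OPEN,np.ones((5,5)))
cs,_=cv2.findContours(w,0,2); k=max(cs,key=cv2.contourArea)
(ctr,sz,a)=cv2.minAreaRect(k); b=cv2.boxPoints((ctr,sz,a)); print(ctr,sz,a)
for p in b: print(p,ray("top",*p,0.065))
for n,(u,v),z in(("sel hub",(294,180),.098),("lock hub",(338,181),.096),("grip",(340,159),.105),("sel end",(302,198),.095)): print(n,ray("top",u,v,z))
E
```

```text
[175 162 152] [75 69 65] [177 164 156]
(310.9999694824219, 181.49998474121094) (91.99998474121094, 50.99999237060547) -0.0
[264.99997 206.99998] [0.46050433 0.06071675 0.065     ]
[264.99997 155.99998] [0.61174069 0.06420858 0.065     ]
[356.99997 155.99998] [ 0.61914194 -0.2069073   0.065     ]
[356.99997 206.99998] [ 0.4675448  -0.20434321  0.065     ]
sel hub [ 0.53530774 -0.01900619  0.098     ]
lock hub [ 0.53618444 -0.14404986  0.096     ]
grip [ 0.59827352 -0.14850233  0.105     ]
sel end [ 0.48482392 -0.04235001  0.095     ]
```

View pics/c0.png

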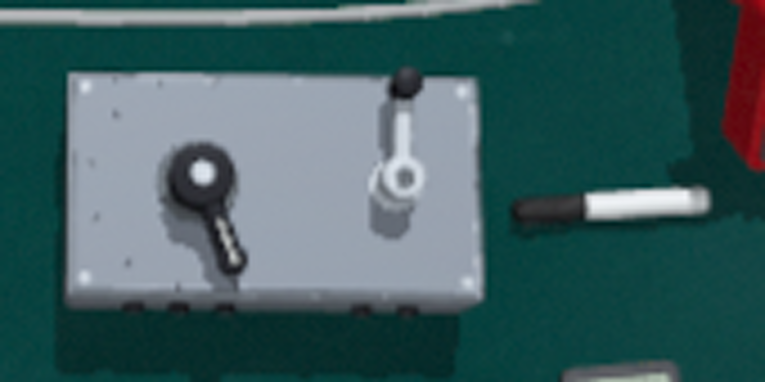

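The crop shows panel corners near (68,72), (475,78), (483,297), (68,291), selector hub (203,174) with its arm end at (233,265), and lock hub (405,177) with its grip at (405,82).

```bash
python3 - <<'E'
from h import *
f=lambda x,y:(250+(x+.5)/4.5-.5,140+(y+.5)/4.5-.5)
P=lambda x,y,z:ray("top",*f(x,y),z)
C=[P(68,72,.065),P(475,78,.065),P(483,297,.065),P(68,291,.065)]
for c in C: print("corner",c)
print("ctr",np.mean(C,0),"sizes",[np.linalg.norm(C[i]-C[i-1]) for i in range(4)])
print("yaw", [np.degrees(np.arctan2(*(-(a-b)[:2]*[-1,1])[[0,1]])) for a,b in((C[0],C[1]),(C[3],C[2]))])
s=P(203,174,.098);l=P(405,177,.096);print("sel",s,"lock",l,np.linalg.norm((s-l)[:2]), "yaw",np.degrees(np.arctan2(-(s-l)[0],(s-l)[1])))
e=P(233,264,.095)-s;print("arm",np.hypot(*e[:2]),np.degrees(np.arctan2(e[1],e[0])))
g=P(405,82,.105)-l;print("grip",np.hypot(*g[:2]),np.degrees(np.arctan2(g[1],g[0])))
# scene check
for X in (s,l,P(405,82,.105),P(233,264,.095),*C): print(proj("scene",X).round(1))
im=cv2.imread("pics/scene0.png"); c=im[165:250,240:370]
cv2.imwrite("pics/s0.png",cv2.resize(c,None,fx=6,fy=6,interpolation=cv2.INTER_CUBIC))
E
```

```text
corner [0.61289807 0.06505341 0.065     ]
corner [ 0.61612403 -0.20145142  0.065     ]
corner [ 0.47157914 -0.2042512   0.065     ]
corner [0.46838473 0.06169935 0.065     ]
ctr [ 0.54224649 -0.06973747  0.065     ] sizes [np.float64(0.14455225915783235), np.float64(0.2665243539979363), np.float64(0.14457200126223557), np.float64(0.26596973670859336)]
yaw [np.float64(-179.30648705813823), np.float64(-179.3118371967432)]
sel [ 0.540339   -0.02100071  0.098     ] lock [ 0.54225991 -0.14867951  0.096     ] 0.12769324585402883 yaw 0.8619443358345051
arm 0.059674732823508936 -160.79153140203601
grip 0.05941317751641873 1.2068470601656542
[288.3 185.1]
[322.8 201.8]
[332.3 188.9]
[283.4 198.2]
[279.1 170.7]
[348.1 202.4]
[325.8 230.3]
[254.6 194.5]
```

View pics/s0.png

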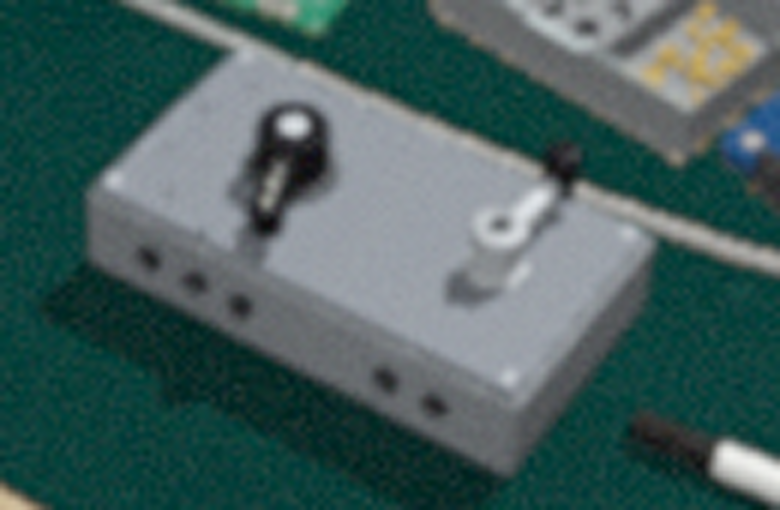

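Scene view agrees: selector hub at (288.6,185.2) and lock hub at (323,202) match the projections to within 0.5 px. Measured values:
- Console yaw is about 0.8°.
- Lock axis is (0.542, -0.149) and selector axis is (0.540, -0.021).
- Lock lever is at about 0 rad.
- Selector arm is at about 199–200°, so it stands in click 0.

Next I move above the left side of the lock grip with the fingers closed, their flat face along the lever.

Careful with the scale: shifts go in shares of 0.8 m and turns go in shares of pi rad. That gives: -0.606 m / 0.8 = -0.7575, -0.55 m / 0.8 = -0.6875, 1.244 rad / 3.1416 = 0.396.

Emit:
{"fn": "steer_hand", "kwargs": {"deltas": [-0.7575, -0.6875, 0, 0, 0, 0.396, -0.7575, -0.6875, 0, 0, 0, 0.396, -0.7575, -0.6875, 0, 0, 0, 0.396, -0.7575, -0.6875, 0, 0, 0, 0.396, -0.7575, -0.6875, 0, 0, 0, 0.396, -0.7575, -0.6875, 0, 0, 0, 0.396, -0.7575, -0.6875, 0, 0, 0, 0.396, -0.7575, -0.6875, 0, 0, 0, 0.396, -0.7575, -0.6875, 0, 0, 0, 0.396, -0.7575, -0.6875, 0, 0, 0, 0.396, -0.7575, -0.6875, 0, 0, 0, 0.396, -0.7575, -0.6875, 0, 0, 0, 0.396, -0.7575, -0.6875, 0, 0, 0, 0.396, -0.7575, -0.6875, 0, 0, 0, 0.396, -0.7575, -0.6875, 0, 0, 0, 0.396, -0.7575, -0.6875, 0, 0, 0, 0.396, -0.7575, -0.6875, 0, 0, 0, 0.396, -0.7575, -0.6875, 0, 0, 0, 0.396, -0.7575, -0.6875, 0, 0, 0, 0.396, -0.7575, -0.6875, 0, 0, 0, 0.396], "finger_gap": 0, "squeeze": 20}}

```text
time: 2.1
ee_pos: [0.5998, -0.1119, 0.2223]
orientation: [0.7, 0.714, 0.0, -0.0]
ft_force: [-0.2, 0.0, 0.0]
grip_width: 0.0003
grasp_force: 0.0
```

```bash
python3 - <<'E'
from h import *
s=robot.get_state(); R=Ro.from_quat(s["orientation"]).as_matrix(); print(s["qpos"].round(2)); print(R.round(3))
im=robot.grab_frame("top"); cv2.imwrite("pics/t1.png",cv2.resize(im[100:260,200:440],None,fx=3,fy=3))
print(proj("top",s["ee_pos"]))
E
```

```text
[-0.41  0.34  0.67  1.53 -0.21  1.34  0.29]
[[-0.019  1.    -0.   ]
 [ 1.     0.019  0.001]
 [ 0.001 -0.    -1.   ]]
[334.92703905 146.72976516]
```

Emit:
{"fn": "steer_hand", "kwargs": {"deltas": [0, 0, 0.05, 0, 0, 0, 0, 0, 0.1, 0, 0, 0, 0, 0, 0.15, 0, 0, 0, 0, 0, 0.1775, 0, 0, 0, 0, 0, 0.1775, 0, 0, 0, 0, 0, 0.1775, 0, 0, 0]}}

```text
time: 2.75
ee_pos: [0.6003, -0.1126, 0.0815]
orientation: [0.701, 0.713, 0.0, 0.0]
ft_force: [0.0, 0.3, 1.0]
grip_width: 0.0008
grasp_force: 0.0
```

```bash
python3 - <<'E'
from h import *
im=robot.grab_frame("scene"); cv2.imwrite("pics/s1.png",cv2.resize(im[110:260,220:400],None,fx=4,fy=4,interpolation=cv2.INTER_CUBIC))
print(proj("scene",robot.get_state()["ee_pos"]))
E
```

```text
[322.19781484 189.8536432 ]
```

View pics/s1.png

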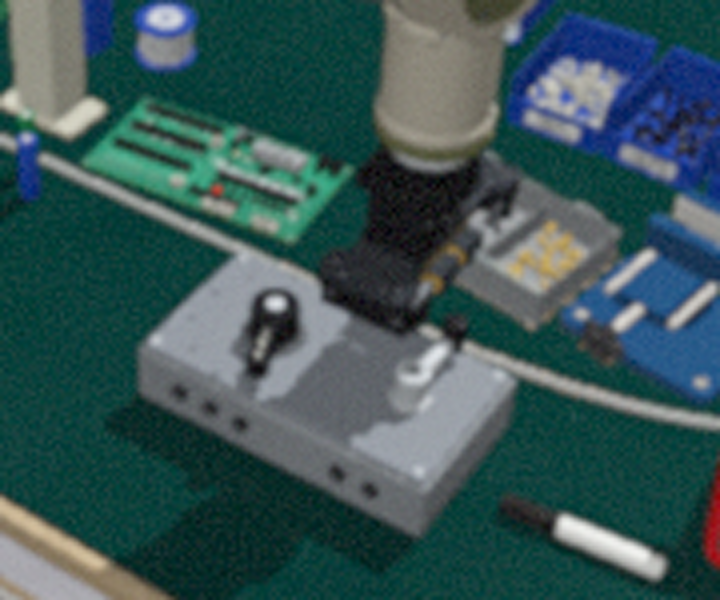

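Fingertip is just left of the grip (tip near crop (408,319), grip (457,330)), with the lever untouched. I'll push round the arc, turning the tool with the lever.

Scaled: -0.0745 m / 0.8 = -0.0931, -0.0696 m / 0.8 = -0.087, 1 rad / 3.1416 = 0.3183.

Emit:
{"fn": "steer_hand", "kwargs": {"deltas": [-0.01, 0, 0, 0, 0, 0, -0.0169, 0, 0, 0, 0, 0, -0.0205, 0, 0, 0, 0, 0, -0.028, 0.002, 0, 0, 0, 0.0318, -0.0355, 0.0033, 0, 0, 0, 0.0637, -0.0433, 0.0038, 0, 0, 0, 0.0955, -0.051, 0.0035, 0, 0, 0, 0.1273, -0.0586, 0.0024, 0, 0, 0, 0.1592, -0.0661, 0.0006, 0, 0, 0, 0.191, -0.0734, -0.002, 0, 0, 0, 0.2228, -0.0804, -0.0053, 0, 0, 0, 0.2546, -0.087, -0.0091, 0, 0, 0, 0.2865, -0.0931, -0.0138, 0, 0, 0, 0.3183, -0.0931, -0.0138, 0, 0, 0, 0.3183]}}

```text
time: 4.2
ee_pos: [0.5907, -0.1887, 0.0812]
orientation: [0.957, 0.289, 0.001, 0.0]
ft_force: [0.5, -0.6, -0.6]
grip_width: 0.0004
grasp_force: 0.4
```

```bash
python3 - <<'E'
from h import *
s=robot.get_state(); print(s["qpos"].round(2)); R=Ro.from_quat(s["orientation"]).as_matrix(); print(R.round(4).tolist())
print((R[:2,:2].T@(np.array([.542,-.149])-s["ee_pos"][:2])).round(4))
E
```

```text
[-0.4   0.56  0.84  1.67 -0.46  1.12 -0.41]
[[0.8335, 0.5526, 0.0016], [0.5526, -0.8335, -0.0004], [0.0011, 0.0012, -1.0]]
[-0.0187 -0.06  ]
```

```bash
python3 - <<'E'
from h import *
a=robot.grab_frame("scene")[150:250,240:390]; b=robot.grab_frame("top")[130:230,255:405]
cv2.imwrite("pics/m2.png",cv2.resize(np.vstack([a,b]),None,fx=3,fy=3,interpolation=cv2.INTER_CUBIC))
E
```

```text
(no output)
```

View pics/m2.png

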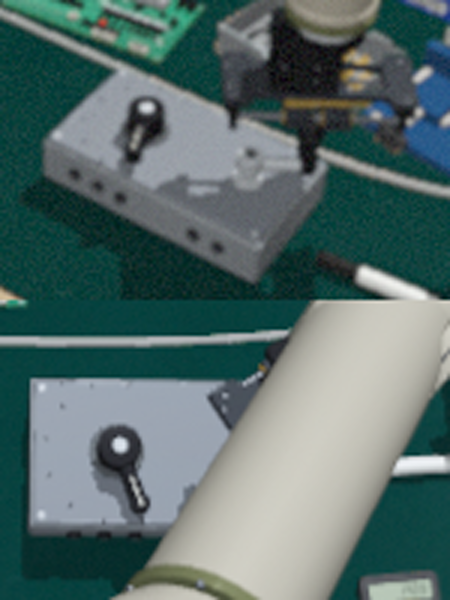

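```bash
python3 - <<'E'
from h import *
s=robot.get_state(); p=s["ee_pos"];R=Ro.from_quat(s["orientation"]).as_matrix();o=np.array([240,150])
f=lambda X:((proj("scene",X)-o)*3).round()
print(s["grip_width"],f(p),"body corners",[f(p+R@[a,b,-.07]) for a in(-.037,.037) for b in(-.095,.095)])
for q in(.8,.9,1.,1.1):
    a=np.radians(.9)-q; print(q,f([.542+.06*np.cos(a),-.149+.06*np.sin(a),.110]))
E
```

```text
0.0004435249471777279 [303. 155.] body corners [array([219., 129.]), array([411., 134.]), array([216.,  79.]), array([400.,  84.])]
0.8 [306. 140.]
0.9 [308. 144.]
1.0 [308. 148.]
1.1 [309. 152.]
```

Scaled: -0.0423 m / 0.8 = -0.0529, -0.0365 m / 0.8 = -0.0456, 0.7 rad / 3.1416 = 0.2228.

Emit:
{"fn": "steer_hand", "kwargs": {"deltas": [-0.0075, 0.002, 0, 0, 0, 0.0318, -0.015, 0.0033, 0, 0, 0, 0.0637, -0.0228, 0.0038, 0, 0, 0, 0.0955, -0.0305, 0.0035, 0, 0, 0, 0.1273, -0.0381, 0.0024, 0, 0, 0, 0.1592, -0.0456, 0.0006, 0, 0, 0, 0.191, -0.0529, -0.002, 0, 0, 0, 0.2228, -0.0529, -0.002, 0, 0, 0, 0.2228]}}

```text
time: 5.1
ee_pos: [0.5541, -0.2106, 0.0808]
orientation: [0.998, -0.056, 0.0, 0.0]
ft_force: [0.4, -0.4, 0.6]
grip_width: 0.0009
grasp_force: 0.8
```

```bash
python3 - <<'E'
from h import *
s=robot.get_state(); print(s["qpos"].round(2)); R=Ro.from_quat(s["orientation"]).as_matrix(); 
print((R[:2,:2].T@(np.array([.542,-.149])-s["ee_pos"][:2])).round(4),np.degrees(np.arctan2(R[1,1],R[0,1])))
E
```

```text
[-0.49  0.58  1.02  1.75 -0.54  1.12 -0.98]
[-0.0189 -0.0599] -96.42734533643862
```

Scaled: -0.0108 m / 0.8 = -0.0135, -0.009 m / 0.8 = -0.0113, 0.18 rad / 3.1416 = 0.0573.

Emit:
{"fn": "steer_hand", "kwargs": {"deltas": [-0.0038, 0.0011, 0, 0, 0, 0.0159, -0.0075, 0.002, 0, 0, 0, 0.0318, -0.0113, 0.0026, 0, 0, 0, 0.0477, -0.0135, 0.003, 0, 0, 0, 0.0573, -0.0135, 0.003, 0, 0, 0, 0.0573]}}

```text
time: 5.6
ee_pos: [0.5433, -0.2116, 0.0807]
orientation: [0.989, -0.145, 0.0, 0.0]
ft_force: [2.1, -3.5, 2.0]
grip_width: 0.0002
grasp_force: 1.8
```

Emit:
{"fn": "steer_hand", "kwargs": {"deltas": [-0.0015, 0.0004, 0, 0, 0, 0.0064, -0.0015, 0.0004, 0, 0, 0, 0.0064]}}

```text
time: 5.8
ee_pos: [0.5419, -0.2115, 0.0806]
orientation: [0.988, -0.155, 0.0, 0.0]
ft_force: [2.2, -4.2, 4.0]
grip_width: 0.0005
grasp_force: 2.2
```

Scaled: -0.0012 m / 0.8 = -0.0015, 0.0003 m / 0.8 = 0.0004, 0.02 rad / 3.1416 = 0.0064.

Emit:
{"fn": "steer_hand", "kwargs": {"deltas": [-0.0015, 0.0004, 0, 0, 0, 0.0064, -0.0015, 0.0004, 0, 0, 0, 0.0064]}}

```text
time: 6.0
ee_pos: [0.5416, -0.2116, 0.0809]
orientation: [0.986, -0.165, 0.001, 0.0]
ft_force: [5.7, -5.6, 1.5]
grip_width: 0.0002
grasp_force: 4.0
```

Emit:
{"fn": "steer_hand", "kwargs": {"deltas": [-0.0015, 0.0004, 0, 0, 0, 0.0064, -0.0015, 0.0004, 0, 0, 0, 0.0064]}}

```text
time: 6.2
ee_pos: [0.5413, -0.2118, 0.0811]
orientation: [0.985, -0.175, 0.002, 0.001]
ft_force: [10.2, -7.0, -0.7]
grip_width: 0.0001
grasp_force: 5.9
```

```bash
python3 - <<'E'
from h import *
s=robot.get_state(); R=Ro.from_quat(s["orientation"]).as_matrix(); 
print((R[:2,:2].T@(np.array([.542,-.149])-s["ee_pos"][:2])).round(4),np.degrees(np.arctan2(R[1,1],R[0,1])),(R.T@s["ft_force"]).round(1))
E
```

```text
[-0.021  -0.0592] -110.16254732593514 [12.   3.1  0.8]
```

Force climbs to 12 N while the position stalls at about 1.9 rad, so the lever is at its stop. Backing away and rising.

Scaled: -0.12 m / 0.8 = -0.15, -0.05 m / 0.8 = -0.0625.

Emit:
{"fn": "steer_hand", "kwargs": {"deltas": [0.0188, 0, 0, 0, 0, 0, 0.0438, 0, 0, 0, 0, 0, 0.0438, 0, -0.0625, 0, 0, 0, 0.0438, 0, -0.125, 0, 0, 0, 0.0438, 0, -0.15, 0, 0, 0, 0.0438, 0, -0.15, 0, 0, 0]}}

```text
time: 6.8
ee_pos: [0.5731, -0.223, 0.203]
orientation: [0.985, -0.175, 0.001, -0.001]
ft_force: [0.3, -0.1, -0.4]
grip_width: 0.0002
grasp_force: 0.0
```

```bash
python3 - <<'E'
from h import *
s=robot.get_state(); R=Ro.from_quat(s["orientation"]).as_matrix(); print(s["qpos"].round(2))
u=np.radians(200.8);S=np.array([.540,-.021]); t=S+.05*np.array([np.cos(u),np.sin(u)])+.04*np.array([-np.sin(u),np.cos(u)])
print(t, R.T@(np.r_[t,.2]-s["ee_pos"]), np.arctan2(R[1,1],R[0,1])-np.radians(20.8))
E
```

```text
[-0.52  0.54  1.15  1.56 -0.5   1.37 -1.24]
[ 0.50746299 -0.07614838] [-0.11210213 -0.11530674  0.002875  ] -2.284961109847634
```

Scaled: -0.115 m / 0.8 = -0.1438, -0.112 m / 0.8 = -0.14, -2.285 rad / 3.1416 = -0.7273.

Emit:
{"fn": "steer_hand", "kwargs": {"deltas": [-0.14, -0.1438, 0.0038, 0, 0, -0.7273, -0.14, -0.1438, 0.0038, 0, 0, -0.7273, -0.14, -0.1438, 0.0038, 0, 0, -0.7273, -0.14, -0.1438, 0.0038, 0, 0, -0.7273, -0.14, -0.1438, 0.0038, 0, 0, -0.7273, -0.14, -0.1438, 0.0038, 0, 0, -0.7273, -0.14, -0.1438, 0.0038, 0, 0, -0.7273, -0.14, -0.1438, 0.0038, 0, 0, -0.7273, -0.14, -0.1438, 0.0038, 0, 0, -0.7273, -0.14, -0.1438, 0.0038, 0, 0, -0.7273, -0.14, -0.1438, 0.0038, 0, 0, -0.7273, -0.14, -0.1438, 0.0038, 0, 0, -0.7273, -0.14, -0.1438, 0.0038, 0, 0, -0.7273, -0.14, -0.1438, 0.0038, 0, 0, -0.7273, -0.14, -0.1438, 0.0038, 0, 0, -0.7273, -0.14, -0.1438, 0.0038, 0, 0, -0.7273, -0.14, -0.1438, 0.0038, 0, 0, -0.7273, -0.14, -0.1438, 0.0038, 0, 0, -0.7273]}}

```text
time: 8.6
ee_pos: [0.5062, -0.076, 0.1967]
orientation: [0.569, 0.822, -0.0, -0.001]
ft_force: [0.3, -0.0, -0.6]
grip_width: 0.0002
grasp_force: 0.0
```

```bash
python3 - <<'E'
from h import *
s=robot.get_state(); R=Ro.from_quat(s["orientation"]).as_matrix(); print(s["qpos"].round(2), np.degrees(np.arctan2(R[1,1],R[0,1])))
a=robot.grab_frame("scene")[150:250,240:390]; b=robot.grab_frame("top")[130:230,255:405]
cv2.imwrite("pics/m3.png",cv2.resize(np.vstack([a,b]),None,fx=3,fy=3,interpolation=cv2.INTER_CUBIC))
E
```

```text
[-0.84  0.12  0.97  1.83 -0.11  1.25  0.53] 20.665638617415297
```

View pics/m3.png

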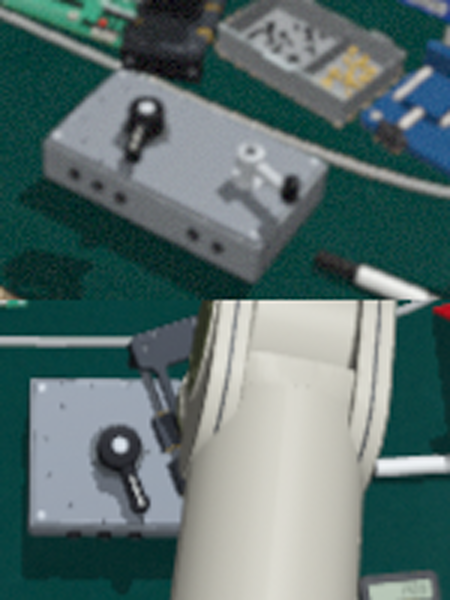

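The lock lever now points right and slightly towards the robot (hub (250,150), grip (292,188) in the scene half). The selector is still in click 0. I'll check the lever angle numerically and descend beside the selector arm.

Scaled: 0.119 m / 0.8 = 0.1488, 0.08 m / 0.8 = 0.1.

Emit:
{"fn": "steer_hand", "kwargs": {"deltas": [0, 0, 0.05, 0, 0, 0, 0, 0, 0.1, 0, 0, 0, 0, 0, 0.1488, 0, 0, 0, 0, 0, 0.1488, 0, 0, 0, 0, 0, 0.1488, 0, 0, 0]}}

```text
time: 9.2
ee_pos: [0.5068, -0.0769, 0.0792]
orientation: [0.569, 0.823, -0.001, -0.0]
ft_force: [1.0, 0.3, 1.1]
grip_width: 0.0004
grasp_force: 0.0
```

```bash
python3 - <<'E'
from h import *
s=robot.get_state(); R=Ro.from_quat(s["orientation"]).as_matrix()
print((R[:2,:2].T@(np.array([.540,-.021])-s["ee_pos"][:2])).round(4),np.degrees(np.arctan2(R[1,1],R[0,1])))
p=ray("scene",240+292.5/3-.5,150+184/3-.5,.112); h=ray("scene",240+251.5/3-.5,150+152.5/3-.5,.105)
print(h,p,np.hypot(*(p-h)[:2]),np.degrees(np.arctan2(*(p-h)[[1,0]])))
for q in(1.7,1.9):
    a=np.radians(.9)-q; print(q,(proj("scene",[.542+.06*np.cos(a),-.149+.06*np.sin(a),.114])-[240,150])*3)
def path(d,r,x0,y0,ths):
    pass
E
```

```text
[0.0406 0.0508] 20.676253822770235
[ 0.54043569 -0.15076655  0.105     ] [ 0.51961749 -0.20962717  0.112     ] 0.06243372784281213 -109.4779875892446
1.7 [298.03154466 171.61630278]
1.9 [290.01873054 177.32121534]
```

Lock lever measures 110° of turn, i.e. 1.9 rad at its stop. Next is the first click, watching the force.

Scaled: 0.0326 m / 0.8 = 0.0408, 0.0273 m / 0.8 = 0.0341, 0.05 rad / 3.1416 = 0.0159.

Emit:
{"fn": "steer_hand", "kwargs": {"deltas": [0.0125, 0, 0, 0, 0, 0, 0.0225, 0, 0, 0, 0, 0, 0.0276, 0, 0, 0, 0, 0, 0.0309, -0.0011, 0, 0, 0, 0.0159, 0.0341, -0.002, 0, 0, 0, 0.0318, 0.0375, -0.0028, 0, 0, 0, 0.0477, 0.0408, -0.0034, 0, 0, 0, 0.0637]}}

```text
time: 9.9
ee_pos: [0.494, -0.0473, 0.0798]
orientation: [0.648, 0.761, 0.001, 0.001]
ft_force: [1.0, -3.0, 1.3]
grip_width: 0.0004
grasp_force: 1.4
```

Emit:
{"fn": "steer_hand", "kwargs": {"deltas": [0.0033, -0.0011, 0, 0, 0, 0.0159, 0.0033, -0.0011, 0, 0, 0, 0.0159]}}

```text
time: 10.1
ee_pos: [0.4917, -0.0435, 0.0791]
orientation: [0.666, 0.746, 0.001, -0.0]
ft_force: [0.6, -0.7, -0.0]
grip_width: 0.0005
grasp_force: 0.0
```

```bash
python3 - <<'E'
from h import *
s=robot.get_state(); R=Ro.from_quat(s["orientation"]).as_matrix(); print((R[:2,:2].T@(np.array([.540,-.021])-s["ee_pos"][:2])).round(4),np.degrees(np.arctan2(R[1,1],R[0,1])))
a=robot.grab_frame("scene")[150:220,240:340]; b=robot.grab_frame("top")[150:220,260:360]
cv2.imwrite("pics/m4.png",cv2.resize(np.vstack([a,b]),None,fx=4,fy=4,interpolation=cv2.INTER_CUBIC))
for k in range(5):
    u=np.radians(200.8-30*k); e=np.array([.54+.06*np.cos(u),-.021+.06*np.sin(u),.095]); print(k,((proj("scene",e)-[240,150])*4).round(),((proj("top",e)-[260,150])*4+[0,280]).round())
E
```

```text
[0.017  0.0505] 6.4306787825196565
0 [175. 194.] [168. 473.]
1 [141. 180.] [124. 477.]
2 [121. 156.] [ 84. 458.]
3 [121. 130.] [ 59. 422.]
4 [140. 108.] [ 55. 379.]
```

View pics/m4.png

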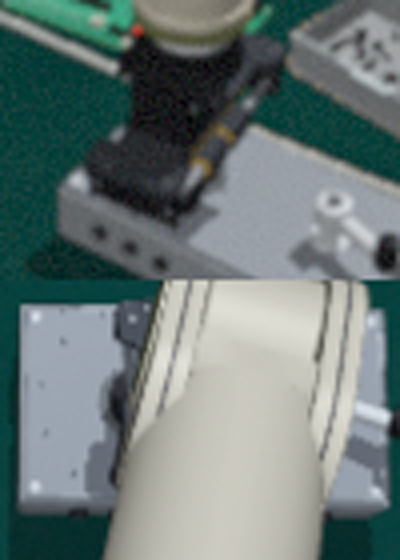

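The top half shows the arm end (black) at about (118,475), next to the click 1 prediction (124,477). The force has dropped to zero, so it sprang into click 1. Continuing to click 2.

Scaled: 0.0226 m / 0.8 = 0.0283, 0.0185 m / 0.8 = 0.0231, 0.35 rad / 3.1416 = 0.1114.

Emit:
{"fn": "steer_hand", "kwargs": {"deltas": [0.0033, -0.0011, 0, 0, 0, 0.0159, 0.0065, -0.002, 0, 0, 0, 0.0318, 0.0099, -0.0028, 0, 0, 0, 0.0477, 0.0131, -0.0034, 0, 0, 0, 0.0637, 0.0165, -0.0038, 0, 0, 0, 0.0796, 0.0198, -0.004, 0, 0, 0, 0.0955, 0.0231, -0.004, 0, 0, 0, 0.1114, 0.0265, -0.004, 0, 0, 0, 0.1273, 0.0283, -0.0039, 0, 0, 0, 0.1353]}}

```text
time: 11.1
ee_pos: [0.4858, -0.0237, 0.0787]
orientation: [0.809, 0.588, -0.0, 0.001]
ft_force: [-0.6, -4.8, 0.7]
grip_width: 0.0006
grasp_force: 2.7
```

Emit:
{"fn": "steer_hand", "kwargs": {"deltas": [0.0033, -0.0011, 0, 0, 0, 0.0159, 0.0033, -0.0011, 0, 0, 0, 0.0159]}}

```text
time: 11.3
ee_pos: [0.486, -0.0199, 0.0787]
orientation: [0.823, 0.568, 0.0, 0.0]
ft_force: [-0.0, -1.6, 0.1]
grip_width: 0.0005
grasp_force: 0.7
```

Emit:
{"fn": "steer_hand", "kwargs": {"deltas": [0.0033, -0.0011, 0, 0, 0, 0.0159, 0.0033, -0.0011, 0, 0, 0, 0.0159]}}

```text
time: 11.5
ee_pos: [0.486, -0.0164, 0.0786]
orientation: [0.837, 0.548, 0.0, -0.0]
ft_force: [0.5, -0.2, 0.3]
grip_width: 0.0007
grasp_force: 0.0
```

```bash
python3 - <<'E'
from h import *
s=robot.get_state(); R=Ro.from_quat(s["orientation"]).as_matrix(); print(s["qpos"].round(2),(R[:2,:2].T@(np.array([.540,-.021])-s["ee_pos"][:2])).round(4),np.degrees(np.arctan2(R[1,1],R[0,1])))
E
```

```text
[-1.03  0.29  1.1   2.03 -0.3   1.   -0.19] [0.0174 0.0513] -23.565232225061507
```

Sprung into click 2. Same again for click 3.

Scaled: 0.0226 m / 0.8 = 0.0283, 0.0212 m / 0.8 = 0.0265, 0.05 rad / 3.1416 = 0.0159.

Emit:
{"fn": "steer_hand", "kwargs": {"deltas": [0.0033, -0.0011, 0, 0, 0, 0.0159, 0.0065, -0.002, 0, 0, 0, 0.0318, 0.0099, -0.0028, 0, 0, 0, 0.0477, 0.0131, -0.0034, 0, 0, 0, 0.0637, 0.0165, -0.0038, 0, 0, 0, 0.0796, 0.0198, -0.004, 0, 0, 0, 0.0955, 0.0231, -0.004, 0, 0, 0, 0.1114, 0.0265, -0.004, 0, 0, 0, 0.1273, 0.0283, -0.0039, 0, 0, 0, 0.1353]}}

```text
time: 12.4
ee_pos: [0.4914, 0.0043, 0.0784]
orientation: [0.933, 0.359, -0.001, -0.0]
ft_force: [-4.4, -3.9, 3.2]
grip_width: 0.0005
grasp_force: 2.8
```

Emit:
{"fn": "steer_hand", "kwargs": {"deltas": [0.0033, -0.0011, 0, 0, 0, 0.0159, 0.0033, -0.0011, 0, 0, 0, 0.0159]}}

```text
time: 12.6
ee_pos: [0.4933, 0.0074, 0.0784]
orientation: [0.942, 0.336, -0.0, -0.0]
ft_force: [-1.0, -2.1, 0.4]
grip_width: 0.0003
grasp_force: 0.9
```

Emit:
{"fn": "steer_hand", "kwargs": {"deltas": [0.0033, -0.0011, 0, 0, 0, 0.0159, 0.0033, -0.0011, 0, 0, 0, 0.0159]}}

```text
time: 12.8
ee_pos: [0.4951, 0.0102, 0.0785]
orientation: [0.95, 0.312, 0.0, -0.0]
ft_force: [-0.5, 0.6, -0.2]
grip_width: 0.0002
grasp_force: 0.0
```

```bash
python3 - <<'E'
from h import *
s=robot.get_state(); R=Ro.from_quat(s["orientation"]).as_matrix(); print(s["qpos"].round(2),(R[:2,:2].T@(np.array([.540,-.021])-s["ee_pos"][:2])).round(4),np.degrees(np.arctan2(R[1,1],R[0,1])))
E
```

```text
[-1.13  0.38  1.2   2.01 -0.41  1.03 -0.67] [0.0176 0.0517] -53.59650089536346
```

Click 3 reached. Last click now, in finer final steps.

Scaled: 0.0226 m / 0.8 = 0.0283, 0.0212 m / 0.8 = 0.0265, 0.425 rad / 3.1416 = 0.1353.

Emit:
{"fn": "steer_hand", "kwargs": {"deltas": [0.0033, -0.0011, 0, 0, 0, 0.0159, 0.0065, -0.002, 0, 0, 0, 0.0318, 0.0099, -0.0028, 0, 0, 0, 0.0477, 0.0131, -0.0034, 0, 0, 0, 0.0637, 0.0165, -0.0038, 0, 0, 0, 0.0796, 0.0198, -0.004, 0, 0, 0, 0.0955, 0.0231, -0.004, 0, 0, 0, 0.1114, 0.0265, -0.004, 0, 0, 0, 0.1273, 0.0283, -0.0039, 0, 0, 0, 0.1353]}}

```text
time: 13.7
ee_pos: [0.5104, 0.0254, 0.0783]
orientation: [0.995, 0.105, -0.001, -0.0]
ft_force: [-6.1, -0.4, 3.7]
grip_width: 0.0004
grasp_force: 2.9
```

Emit:
{"fn": "steer_hand", "kwargs": {"deltas": [0.0033, -0.0011, 0, 0, 0, 0.0159, 0.0033, -0.0011, 0, 0, 0, 0.0159]}}

```text
time: 13.9
ee_pos: [0.5133, 0.0271, 0.0783]
orientation: [0.997, 0.08, -0.0, -0.0]
ft_force: [-1.8, 1.6, 0.2]
grip_width: 0.0003
grasp_force: 0.9
```

Emit:
{"fn": "steer_hand", "kwargs": {"deltas": [0.0016, -0.0006, 0, 0, 0, 0.008, 0.0016, -0.0006, 0, 0, 0, 0.008]}}

```text
time: 14.1
ee_pos: [0.5153, 0.0279, 0.0786]
orientation: [0.998, 0.067, 0.0, -0.0]
ft_force: [-0.1, 1.6, -0.5]
grip_width: 0.0001
grasp_force: 0.0
```

Emit:
{"fn": "steer_hand", "kwargs": {"deltas": [0.0016, -0.0006, 0, 0, 0, 0.008, 0.0016, -0.0006, 0, 0, 0, 0.008]}}

```text
time: 14.3
ee_pos: [0.5166, 0.0285, 0.0787]
orientation: [0.999, 0.054, 0.0, -0.0]
ft_force: [-0.3, 0.7, -0.0]
grip_width: 0.0004
grasp_force: 0.0
```

```bash
python3 - <<'E'
from h import *
s=robot.get_state(); R=Ro.from_quat(s["orientation"]).as_matrix(); print(s["qpos"].round(2),(R[:2,:2].T@(np.array([.540,-.021])-s["ee_pos"][:2])).round(4),np.degrees(np.arctan2(R[1,1],R[0,1])))
E
```

```text
[-1.16  0.51  1.25  1.95 -0.56  1.08 -1.13] [0.018  0.0518] -83.84582383856689
```

Force is gone, so the fourth click is reached. Backing off, rising and clearing the view.

Scaled: -0.35 m / 0.8 = -0.4375, -0.25 m / 0.8 = -0.3125.

Emit:
{"fn": "steer_hand", "kwargs": {"deltas": [-0.0125, 0, 0, 0, 0, 0, -0.0375, 0, 0, 0, 0, 0, -0.05, 0, -0.0375, 0, 0, 0, -0.05, 0, -0.0875, 0, 0, 0, -0.05, 0, -0.15, 0, 0, 0, -0.05, -0.0625, -0.175, 0, 0, 0, -0.05, -0.125, -0.175, 0, 0, 0, -0.05, -0.1875, -0.175, 0, 0, 0, -0.05, -0.25, -0.175, 0, 0, 0, -0.05, -0.3125, -0.175, 0, 0, 0, -0.05, -0.375, -0.175, 0, 0, 0, -0.05, -0.4375, -0.175, 0, 0, 0, -0.05, -0.4375, -0.175, 0, 0, 0, -0.05, -0.4375, -0.175, 0, 0, 0]}}

```text
time: 15.7
ee_pos: [0.4379, 0.3729, 0.2179]
orientation: [0.998, 0.055, 0.0, 0.001]
ft_force: [0.7, -0.9, -0.1]
grip_width: 0.0004
grasp_force: 0.0
```

```bash
python3 - <<'E'
from h import *
im=robot.grab_frame("top"); cv2.imwrite("pics/t5.png",cv2.resize(im[140:270,200:420],None,fx=3.6,fy=3.6,interpolation=cv2.INTER_CUBIC))
for k in range(3,6):
    u=np.radians(200.8-30*k); e=np.array([.54+.06*np.cos(u),-.021+.06*np.sin(u),.095]); print(k,((proj("top",e)-[200,140])*3.6).round())
a=np.radians(.9)-1.9; print(((proj("top",[.542+.06*np.cos(a),-.149+.06*np.sin(a),.114])-[200,140])*3.6).round())
E
```

```text
3 [269. 164.]
4 [266. 125.]
5 [283.  91.]
[582. 161.]
```

View pics/t5.png

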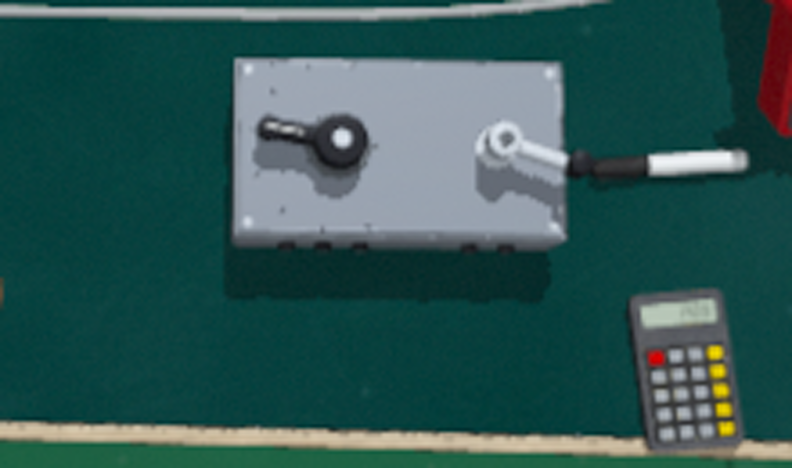

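The selector arm end is at (266,128), on the click 4 prediction (266,125). The lock grip is at (581,162), against (582,161) predicted for the 1.9 rad stop. The marker and calculator haven't moved and the robot is touching nothing, so I'm handing in.

```bash
python3 -c "
from plant import robot
print(robot.hand_in())"
```

```text
the job is handed in; nothing more can be done
None
```

The job is handed in at about 16 s: the lock lever was turned clockwise and left at its stop (about 1.9 rad), the selector rests in the fourth click clockwise from its start, every force reading was under 15 N, and the marker and calculator are where they were (I did not re-check the tape and spool).

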